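# Walk the lino printing block round to the fence

## Robot

A 6-joint arm with a two-finger parallel gripper is mounted at the origin on the work surface. World frame = base frame: x ahead of the robot, y to its left, z up, the work surface at z = 0. Lengths are in m, angles in rad, forces in N, time in s.
With the tool pointing down it reaches from about 0.325 to 0.9 m from the base axis. Payload 6.1 kg.
Tool frame: the origin (TCP) lies on the centre line of the jaws, within the pads' length; the fingertips stand 25 mm ahead of it and the grasp point (between the pads) lies 6 mm ahead of it; z points along the fingers, y is the line along which they close (so a half turn about z gives the same grasp; the last joint's range is limited). The gripper opens to 87 mm and grips with 3 to 60 N. Pads are 19 mm wide; open, the fingers measure 117 mm over their backs; the gripper's body (75 mm by 190 mm) begins 51 mm behind the grasp point.
Start: joints at [1.018, 0.22, 1.526, -0, 1.395, -0.126], TCP at [0.259, 0.569, 0.248] pointing down, gripper open.
Joint ranges: [-2.98, 2.98], [-0.91, 2.08], [0.09, 2.57], [-1.24, 4.39], [0.2, 2.65], [-2.68, 2.68]. Speed limits (rad/s): [2.57, 2.57, 3.01, 3.14, 3.14, 3.14].

## Interface

Orientations are given as a unit quaternion [x, y, z, w].
In Python, from bench import * gives the robot as it stands.
- The arm moves only by the tool apply_moves, never from a script. Its argument "targets" is a list that holds one entry, the list of rows, each a list of 7 numbers: the finger opening in cm, from 0 to 8.7, then the shift along the tool's x, y, z in cm, then the turn, a rotation vector about the tool's x, y, z in units of 5 degrees (1.0 is 5 degrees). In form: [[[grip, x, y, z, ax, ay, az], ...]]. A call has 1 to 5 rows; each row shifts and turns the commanded pose from where the row before left it, along the tool's axes as they then stand; what a row does not reach is not made up. A row lasts 1/10 s, in which the tool goes at most 50 mm and 8.59 degrees, less where a joint would pass 70% of its speed; a pose out of reach is approached as far as the arm can. A call with a gripper value outside its range is refused whole. The fingers move at their own pace and stop on an object; the grip force is fixed at half the most. Time passes only in rows, so rows that do not move let the fingers close. It gives the time, the measured TCP pose, the force, the opening and the grip force at its end, in the units of the state.
- get_obs(): the state, without advancing time (a new reading comes with each control period).
- grab_frame(name): name is "scene" or "top" or "wrist"; returns a dict with "pixels" (420x560x3 uint8, blue, green, red), "camera_matrix" (3x3 intrinsics, pixels), "extrinsics" (4x4, takes a point from world to camera coordinates); the wrist camera has in their place "hand_eye" (4x4, takes a point from camera to tool coordinates, whose origin is the TCP and whose axes are the flange's). Camera axes: x right, y up, looking along -z (the intrinsics and any distortion apply to the point x, -y, -z); pixel columns grow to the right and rows downward; lengths in m; the calibration is good to about 2 mm. A picture is of the moment at which its call begins: read the wrist's pose just before it. There is no depth.
- hand_in(): hands the job in; it is judged then, once.
Trained networks look in the newest picture that a camera, given by its name, has taken for a name from the list of things; names that differ only in an ending like _2 or _b are one class to them, and where a whole thing is asked for, a point or a joint stands for the part that bears it (a point fixed in the world has none). Each returns a list of dicts, best first, with "p" (0 to 1); they miss things now and then, are a little off and sometimes report something else, mostly with a low value. They report only what shows in the picture. A call takes as long as a camera call. They do not tell look-alikes from the thing itself.
- cut_out(camera, label): "region" (420x560 bool, what is visible of it).
- tip_of(camera, label): "xyz" ([x, y, z] in m, in the coordinates of the camera as it stood for that picture, good to about 4 mm: a listed point, or the origin of a listed thing).
The state is a dict: "time_s": time; "joint_positions": joint angles; "joint_vel": joint speeds; "joint_efforts": joint torques, N m; "tool_pos": TCP position; "orientation": TCP orientation; "contact_force": force on the tool from outside, world axes, zero at the start; "ft_torque": the same for the moment, N m; "grip_width": finger opening in m; "grasp_force": force on a finger pad.
Only numpy, scipy, OpenCV 4.12 (cv2) and the standard library are available. Lean on these libraries where they do the work, as an engineer would, in place of code of your own. Each camera call takes 0.05 s, during which the arm holds its last target. There are 200 camera calls.

## Task

The heavy wooden printing block on the registration board stands crosswise. Without gripping or lifting it, walk it round where it stands by pushing its corners in turn, so that it strays no more than about 5 cm and no corner hits the fence, until a long side faces the fence squarely with a clear gap; then push it straight up until that long side lies flush against the fence, none of it hanging past the fence's ends. Push only on the wooden sides, never on the cut green lino face on top, leave everything else alone, and finish with the hand clear.

Things in the scene. Friction and masses are not known exactly. Their poses are not given: they have to be found in the camera images.
- block: Printing block: loose dark hardwood, 110 mm (its x) by 180 mm (its y, the long sides), 41 mm high, 0.6 to 0.95 kg. Origin at the centre of its underside, z up. Its long sides (x = -55 and +55 mm) are equal; either may face the fence. They start 45 to 90 degrees off it, either way. Slides at 2 to 10 N; pushed near one end of a long side it turns about a point some 80 mm beyond its middle.
- lino: The cut lino sheet glued on the block: dark green with a row of three light green stars, 94 by 164 by 4 mm, inset 8 mm from the block's edges, its top 45 mm above the block's underside. Origin at the centre of its underside. It must not be touched by the fingers.
- board: Registration board: fixed plywood, 12 mm thick. Origin at table level (12 mm below its upper face) under the middle of the fence's working face; x points from the block towards the fence, y along the fence. Plywood reaches x = -290 to +55 mm, y = -230 to +230 mm; place and yaw vary.
- fence: Fence: brown wooden batten with four brass screws, fixed on the board, 320 mm long (y), 30 mm thick, 25 mm high above the board. Origin at the foot of the middle of its working face, on the board's upper face; that face is the plane x = 0, the batten fills x = 0 to 30 mm. A block flush against it has its origin 55 mm before it.
- jar_green: Green paint jar, white cap, 38 mm across, 60 mm high, standing on the board at its edge; origin at the centre of its underside. Bystander.
- jar_black: Black paint jar, white cap, 38 mm across, 60 mm high, standing on the board at its edge; origin at the centre of its underside. Bystander.
- jar_gold: Amber paint jar, white cap, 38 mm across, 60 mm high, standing on the board at its edge; origin at the centre of its underside. Bystander.
- knife: Palette knife lying on the board near its edge, wooden handle to -x, blade to +x, 175 mm long, 18 mm wide, 14 mm high; origin where handle and blade meet. Bystander.
- brayer: Ink roller on the white inking slab to the robot's right: black roller 36 mm thick and 100 mm long, wooden handle reaching 145 mm to its -x, 57 mm high; origin under the roller's centre. Bystander.
- tin: Red tin, 58 by 78 by 92 mm, on the table to the robot's left; origin at the centre of its underside. Bystander.
- cup: White plastic cup, 90 mm across, 100 mm high, on the table to the robot's left; origin at the centre of its underside. Bystander.
- tube: White paint tube with a brass cap, 146 mm long (along its x), 36 mm wide, 18 mm high, lying on the table to the robot's right; origin under the middle of its body. Bystander.
Things that resemble listed ones, but are neither listed nor needed, are in the scene too. Leave any blue look-alike of the block alone.

How it is judged:
By the outcome, as a careful person would: the job done as asked, in the order asked, and still so for the second after the job is handed in, with the robot touching nothing.
It also fails if it takes over 67 s, if anything falls off the work surface, if the arm or the gripper's body presses on something with over 40 N, if the wrist force passes 120 N, or if a joint passes its speed limit or range.

## Working session

There is one attempt and no reset: what is moved stays moved. The work goes in short steps, Python scripts to look and compute and a tool call to move; the robot and the scene stay as the last step left them, time stands still between calls to the robot, and variables do not carry over. Pictures are saved under pics/ and viewed, at most 10 in all, crops included, and the job is handed in when it is done.

Besides the shell and the picture viewer there is one more tool, called after "Emit:" by a JSON object that holds its "fn" and its "kwargs", one argument or row to a line. apply_moves: Moves the arm, as the interface text tells. Its arguments: {"type":"object","properties":{"targets":{"type":"array","items":{"type":"array","items":{"type":"array","items":{"type":"number"}}}}},"required":["targets"]}

```bash
mkdir -p pics; ls; python3 - <<'E'
from bench import *
import cv2,numpy as np
o=get_obs();print(o)
for c in ["scene","top"]:
    f=grab_frame(c);cv2.imwrite(f"pics/{c}0.png",f["pixels"])
    E=np.array(f["extrinsics"]);print(c,E.round(3).tolist(),np.array(f["camera_matrix"]).round(1).tolist(),[k for k in f])
    for l in ["block","lino","board","fence","jar_green","jar_black","jar_gold","knife"]:
        for r in tip_of(c,l)[:3]:
            p=np.linalg.inv(E)@np.append(r["xyz"],1);print(l,round(r["p"],2),p[:3].round(3))
E
```

```text
pics
{'time_s': 0.0, 'joint_positions': array([ 1.01790131e+00,  2.21222680e-01,  1.52760797e+00,  1.57299639e-05,
        1.39468173e+00, -1.26103101e-01]), 'joint_vel': array([-2.42003693e-04,  6.37840210e-04,  1.05736292e-06,  8.79517100e-04,
        5.68651255e-04,  1.43902766e-04]), 'joint_efforts': array([-9.69200555e-04, -4.94604528e+01, -3.87378860e+01,  6.99383765e-02,
        5.72971220e-02, -1.62821375e-04]), 'tool_pos': array([0.25842196, 0.5684514 , 0.246441  ]), 'orientation': array([ 2.11781297e-01,  9.77316612e-01, -9.02495296e-04, -3.26947938e-04]), 'contact_force': array([-0.09689724,  0.390579  ,  0.30436006]), 'ft_torque': array([0.01324544, 0.03035231, 0.06774579]), 'grasp_force': 0.0, 'grip_width': 0.08680370913418313}
scene [[-0.015, 1.0, -0.012, 0.021], [-0.776, -0.004, 0.631, 0.305], [0.631, 0.018, 0.775, -1.459], [0.0, 0.0, 0.0, 1.0]] [[386.9, 0.0, 276.7], [0.0, 386.9, 210.1], [0.0, 0.0, 1.0]] ['pixels', 'camera_matrix', 'extrinsics']
block 0.88 [ 0.172  0.309 -0.002]
block 0.84 [0.533 0.024 0.012]
lino 0.79 [0.534 0.025 0.055]
lino 0.6 [0.168 0.309 0.039]
board 0.93 [ 0.7    0.018 -0.001]
fence 0.68 [0.703 0.023 0.011]
jar_green 0.77 [ 0.624 -0.172  0.011]
jar_black 0.61 [0.525 0.235 0.008]
jar_gold 0.63 [0.679 0.222 0.016]
knife 0.76 [ 0.511 -0.164  0.011]
top [[-0.027, -1.0, 0.002, 0.007], [0.977, -0.026, 0.213, -0.45], [-0.213, 0.007, 0.977, -1.335], [0.0, 0.0, 0.0, 1.0]] [[511.6, 0.0, 290.1], [0.0, 511.6, 204.4], [0.0, 0.0, 1.0]] ['pixels', 'camera_matrix', 'extrinsics']
block 0.91 [0.175 0.312 0.003]
block 0.65 [0.535 0.026 0.013]
lino 0.92 [0.173 0.314 0.044]
lino 0.62 [0.703 0.026 0.007]
lino 0.5 [0.531 0.237 0.009]
board 0.87 [0.707 0.019 0.   ]
fence 0.91 [0.701 0.021 0.011]
jar_black 0.58 [0.53  0.24  0.012]
jar_gold 0.51 [0.679 0.223 0.014]
knife 0.87 [ 0.515 -0.167  0.007]
```

View pics/top0.png

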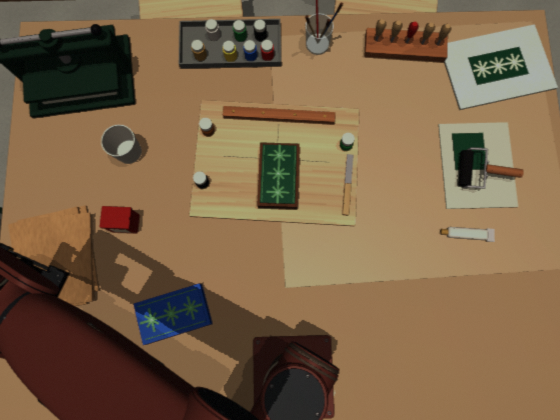

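View pics/scene0.png

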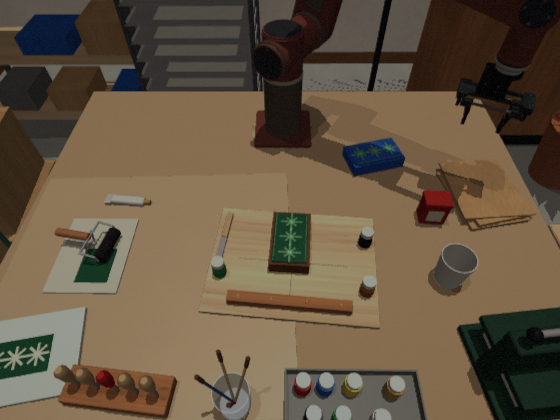

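The top picture shows the block upright at about (279,175), crosswise below the fence at (279,115). The jars are at (206,127), (200,180) and (347,142), the knife is at (348,185), and the blue look-alike is at (172,313). Next I'll measure the poses precisely.

```bash
cat > h.py <<'E'
from bench import *
import cv2,numpy as np
def rect(c,f,label,z,size,near):
    K=np.array(f["camera_matrix"]);E=np.array(f["extrinsics"]);T=np.linalg.inv(E);best=None
    for r in cut_out(c,label):
        m=np.array(r["region"],np.uint8)
        cs=cv2.findContours(m,cv2.RETR_EXTERNAL,cv2.CHAIN_APPROX_NONE)[0]
        if not cs: continue
        p=max(cs,key=cv2.contourArea)[:,0,:].astype(float)
        d=np.c_[(p-K[:2,2])/[K[0,0],K[1,1]],np.ones(len(p))]*[1,-1,-1]
        w=d@T[:3,:3].T; P=T[:3,3]+w*((z-T[2,3])/w[:,2])[:,None]
        (x,y),(a,b),an=cv2.minAreaRect((P[:,:2]*1000).astype(np.float32))
        if a<b: a,b,an=b,a,an+90
        if np.hypot(x/1e3-near[0],y/1e3-near[1])>.12: continue
        return np.array([x/1e3,y/1e3]),(an+90)%180-90,(round(a),round(b)),r["p"]
# long-axis angle (deg) in world
def look(cams=("top","scene"),fence=False,near=(.534,.025)):
    for c in cams:
        f=grab_frame(c)
        print(c,"lino",rect(c,f,"lino",.057,0,near))
        if fence:print(c,"fence",rect(c,f,"fence",.037,0,(.715,.02)))
E
python3 - <<'E'
from h import *
look(fence=True)
E
```

```text
top lino None
top fence (array([0.7129834 , 0.01954128]), 85.74166870117188, (319, 41), 0.7)
scene lino (array([0.53644739, 0.02418868]), -1.9970626831054688, (166, 95), 0.91)
scene fence (array([0.72267523, 0.01985449]), 84.32217407226562, (321, 44), 0.83)
```

```bash
cat > h.py <<'E'
from bench import *
import cv2,numpy as np,sys
from scipy.optimize import minimize
DIM={"block":((-.055,.055),(-.09,.09),(0,.041)),"lino":((-.047,.047),(-.082,.082),(.041,.045)),"fence":((0,.03),(-.16,.16),(0,.025))}
def proj(f,P):
    K=np.array(f["camera_matrix"]);E=np.array(f["extrinsics"]);c=P@E[:3,:3].T+E[:3,3]
    return np.c_[K[0,0]*c[:,0]/-c[:,2]+K[0,2],K[1,1]*-c[:,1]/-c[:,2]+K[1,2]]
def hull(f,label,q):
    B=np.array(np.meshgrid(*DIM[label])).reshape(3,-1).T
    a=np.radians(q[2]);R=np.array([[np.cos(a),-np.sin(a),0],[np.sin(a),np.cos(a),0],[0,0,1]])
    return cv2.convexHull(proj(f,B@R.T+[q[0],q[1],.012]).astype(np.float32))
def fit(c,f,label,q0):
    ctr=hull(f,label,q0)[:,0].mean(0);out=None
    for r in cut_out(c,label):
        cs=cv2.findContours(np.array(r["region"],np.uint8),cv2.RETR_EXTERNAL,cv2.CHAIN_APPROX_NONE)[0]
        if not cs: continue
        p=max(cs,key=cv2.contourArea)[:,0].astype(float)
        if np.hypot(*(p.mean(0)-ctr))>40: continue
        def cost(v):
            h=hull(f,label,[q0[0]+v[0]/100,q0[1]+v[1]/100,q0[2]+v[2]*3])
            return np.mean([min(abs(cv2.pointPolygonTest(h,(x,y),True)-.0),4) for x,y in p])
        m=min((minimize(cost,[0,0,k],method="Nelder-Mead",options=dict(initial_simplex=np.array([[0,0,k],[1,0,k],[0,1,k],[0,0,k+2]])*1.)) for k in(-3,0,3)),key=lambda m:m.fun)
        v=m.x;return [round(q0[0]+v[0]/100,4),round(q0[1]+v[1]/100,4),round(q0[2]+v[2]*3,2)],round(m.fun,2),r["p"]
def look(q0,labels=("block","lino"),cams=("top","scene")):
    """q0: world x,y,yaw of block origin"""
    res=[]
    for c in cams:
        f=grab_frame(c)
        for l in labels:
            r=fit(c,f,l,q0);print(c,l,r)
            if r: res.append(r[0])
    return np.mean(res,0) if res else None
E
python3 - <<'E'
from h import *
print(look((.536,.024,-92)))
print(look((.703,.02,-4.5),("fence",)))
E
```

```text
top block None
top lino ([np.float64(0.5351), np.float64(0.023), np.float64(-92.79)], np.float64(0.46), 0.89)
scene block ([np.float64(0.5302), np.float64(0.0244), np.float64(-93.43)], np.float64(1.29), 0.62)
scene lino ([np.float64(0.5338), np.float64(0.0237), np.float64(-95.0)], np.float64(0.7), 0.81)
[ 5.33033333e-01  2.37000000e-02 -9.37400000e+01]
top fence ([np.float64(0.703), np.float64(0.0209), np.float64(-5.56)], np.float64(0.97), 0.64)
scene fence ([np.float64(0.7025), np.float64(0.0201), np.float64(-5.16)], np.float64(0.61), 0.94)
[ 0.70275  0.0205  -5.36   ]
```

```bash
cat >> h.py <<'E'
def over(name,items,c="top",box=(170,90,230,140),s=3.4):
    f=grab_frame(c);x,y,w,h=box
    im=cv2.resize(f["pixels"][y:y+h,x:x+w],None,fx=s,fy=s,interpolation=cv2.INTER_CUBIC)
    for l,q in items:
        p=((hull(f,l,q)[:,0]-[x,y]+.5)*s-.5).astype(int);cv2.polylines(im,[p],True,(255,0,255),1)
    cv2.imwrite(name,im)
E
python3 - <<'E'
from h import *
over("pics/o1.png",[("fence",(.703,.0205,-5.4)),("lino",(.535,.0235,-93)),("block",(.535,.0235,-93))])
E
```

```text
(no output)
```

View pics/o1.png

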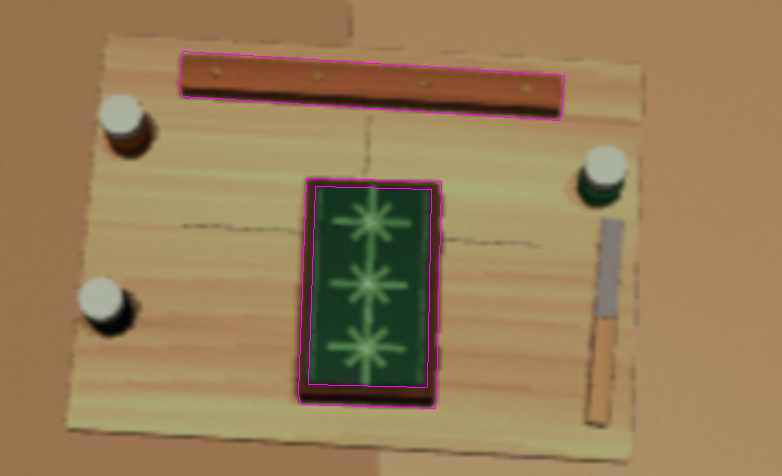

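The fits match the picture: the fence corners are at (182,52) and (563,75) in the crop, and the block outline at (305,180)-(436,408) agrees. In the board frame the block's long axis is at about +2°, so I'll turn it 88° counter-clockwise. First I align the tool and close the fingers.

Emit:
{"fn": "apply_moves", "kwargs": {
  "targets": [
    [[0,0,0,0,0,0,1.7],[0,0,0,0,0,0,1.7],[0,0,0,0,0,0,1.7],[0,0,0,0,0,0,1.7],[0,0,0,0,0,0,1.7]]
  ]
}}

```text
time_s: 2.25
tool_pos: [0.2587, 0.5689, 0.2475]
orientation: [0.554, 0.832, -0.0, -0.0]
contact_force: [-0.3, 0.1, 0.2]
grip_width: 0.0545
grasp_force: 0.0
```

Emit:
{"fn": "apply_moves", "kwargs": {
  "targets": [
    [[0,0,0,0,0,0,1.7],[0,0,0,0,0,0,1.7],[0,0,0,0,0,0,1.7],[0,0,0,0,0,0,0]]
  ]
}}

```text
time_s: 2.65
tool_pos: [0.2587, 0.5689, 0.2475]
orientation: [0.723, 0.691, -0.0, 0.0]
contact_force: [0.1, -0.4, -0.2]
grip_width: 0.0232
grasp_force: 0.0
```

```bash
cat >> h.py <<'E'
F=np.array([.703,.0205]);FA=-5.2
def board(q):
    a=np.radians(FA);d=np.array(q[:2])-F
    return np.round([1e3*(d@[np.cos(a),np.sin(a)]),1e3*(d@[-np.sin(a),np.cos(a)]),(q[2]-FA+180)%360-180],1)
def tool():
    from scipy.spatial.transform import Rotation as R
    o=get_obs();M=R.from_quat(o["orientation"]).as_matrix();return o,o["tool_pos"],M
def goto(q,along,out,z=.055,s=None):
    """shift in tool cm to reach block-frame point: u=+y of block(along mm), v=-x of block (out mm; + left)"""
    o,p,M=tool();a=np.radians(q[2]);u=np.array([-np.sin(a),np.cos(a)]);v=np.array([-u[1],u[0]])
    t=np.append(np.array(q[:2])+u*along/1e3+v*out/1e3,z)
    ya=np.degrees(np.arctan2(M[1,0],M[0,0]));want=np.degrees(np.arctan2(v[1],v[0]))
    print(f"along{along} out{out}: shift cm",(M.T@(t-p)*100).round(2),"turn az units",round(-((want-ya+180)%360-180)/5,2),"tilt",M[2].round(3))
def st():
    o,p,M=tool();print(round(o["time_s"],2),p.round(4),o["contact_force"].round(1),o["grip_width"].round(4),o["joint_positions"].round(2))
E
python3 - <<'E'
from h import *
st();q=(.535,.0235,-93.);print(board(q))
goto(q,70,-85,.11);goto(q,70,-85,.055)
E
```

```text
Traceback (most recent call last):
  File "h.py", line 53, in st
    o,p,M=tool();print(round(o["time_s"],2),p.round(4),o["contact_force"].round(1),o["grip_width"].round(4),o["joint_positions"].round(2))
                                                                                   ^^^^^^^^^^^^^^^^^^^^^
AttributeError: 'float' object has no attribute 'round'
```

```bash
sed -i 's/o\["grip_width"\].round(4)/round(o["grip_width"],4)/' h.py
python3 - <<'E'
from h import *
st();q=(.535,.0235,-93.);print(board(q))
goto(q,70,-85,.12);goto(q,70,-85,.055)
E
```

```text
2.65 [0.2587 0.5689 0.2475] [ 0.1 -0.4 -0.2] 0.0232 [ 1.02  0.22  1.53 -0.    1.39  1.06]
[-167.6  -12.2  -87.8]
along70 out-85: shift cm [-61.83  36.94  12.76] turn az units 0.09 tilt [-0.  0. -1.]
along70 out-85: shift cm [-61.83  36.94  19.26] turn az units 0.09 tilt [-0.  0. -1.]
```

Emit:
{"fn": "apply_moves", "kwargs": {
  "targets": [
    [[0,-4.1,2.4,0,0,0,0],[0,-4.1,2.4,0,0,0,0],[0,-4.1,2.4,0,0,0,0],[0,-4.1,2.4,0,0,0,0],[0,-4.1,2.4,0,0,0,0]]
  ]
}}

```text
time_s: 3.15
tool_pos: [0.3703, 0.3574, 0.2477]
orientation: [0.72, 0.694, 0.0, 0.0]
contact_force: [0.7, -0.6, 0.7]
grip_width: 0.0004
grasp_force: 0.0
```

Emit:
{"fn": "apply_moves", "kwargs": {
  "targets": [
    [[0,-4.1,2.4,0,0,0,0],[0,-4.1,2.4,0,0,0,0],[0,-4.1,2.4,0,0,0,0],[0,-4.1,2.4,0,0,0,0],[0,-4.1,2.4,0,0,0,0]]
  ]
}}

```text
time_s: 3.65
tool_pos: [0.4816, 0.1472, 0.2479]
orientation: [0.72, 0.694, 0.0, 0.0]
contact_force: [0.7, 0.6, 0.1]
grip_width: 0.0001
grasp_force: 0.0
```

Emit:
{"fn": "apply_moves", "kwargs": {
  "targets": [
    [[0,-4.1,2.4,1,0,0,0],[0,-4.1,2.4,2,0,0,0],[0,-4.1,2.4,3,0,0,0],[0,-4.1,2.4,3,0,0,0],[0,0,0,0,0,0,0]]
  ]
}}

```text
time_s: 4.15
tool_pos: [0.5633, -0.0127, 0.1601]
orientation: [0.722, 0.692, -0.002, -0.002]
contact_force: [-0.3, 0.5, -1.0]
grip_width: 0.0005
grasp_force: 0.0
```

```bash
python3 - <<'E'
from h import *
st();q=(.535,.0235,-93.)
goto(q,70,-85,.055)
E
```

```text
4.15 [ 0.5633 -0.0127  0.1601] [-0.3  0.5 -1. ] 0.0005 [-0.16  0.16  1.77 -0.    1.22 -0.12]
along70 out-85: shift cm [-5.07  4.   10.49] turn az units 0.11 tilt [-0.001 -0.006 -1.   ]
```

Emit:
{"fn": "apply_moves", "kwargs": {
  "targets": [
    [[0,-2.6,2.0,0,0,0,0],[0,-2.5,2.0,1.0,0,0,0.1],[0,0,0,3.0,0,0,0],[0,0,0,3.5,0,0,0],[0,0,0,3.0,0,0,0]]
  ]
}}

```text
time_s: 4.65
tool_pos: [0.602, -0.0609, 0.0588]
orientation: [0.724, 0.69, 0.0, -0.0]
contact_force: [0.2, 0.1, -0.2]
grip_width: 0.0007
grasp_force: 0.0
```

```bash
python3 - <<'E'
from h import *
st();q=(.535,.0235,-93.)
goto(q,70,-65,.055)
E
```

```text
4.65 [ 0.602  -0.0609  0.0588] [ 0.2  0.1 -0.2] 0.0007 [-0.23  0.37  1.72  0.    1.05 -0.18]
along70 out-65: shift cm [ 1.57 -0.13  0.38] turn az units 0.05 tilt [ 0.  0. -1.]
```

Emit:
{"fn": "apply_moves", "kwargs": {
  "targets": [
    [[0,0.8,0,0.2,0,0,0],[0,0.8,0,0,0,0,0],[0,0.7,0,0,0,0,-0.5],[0,0.7,0,0,0,0,-0.5],[0,0.7,0,0,0,0,-0.5]]
  ]
}}

```text
time_s: 5.15
tool_pos: [0.6058, -0.0238, 0.0613]
orientation: [0.677, 0.736, 0.001, 0.003]
contact_force: [2.0, -2.3, -1.1]
grip_width: 0.0005
grasp_force: 1.4
```

Emit:
{"fn": "apply_moves", "kwargs": {
  "targets": [
    [[0,0.7,0,0,0,0,-0.5],[0,0.7,0,0,0,0,-0.5],[0,0,0,0,0,0,0],[0,-1.5,0,0,0,0,0],[0,0,0,-5,0,0,0]]
  ]
}}

```text
time_s: 5.65
tool_pos: [0.5989, -0.0257, 0.1012]
orientation: [0.646, 0.763, -0.004, -0.006]
contact_force: [-0.9, 0.1, -0.2]
grip_width: 0.0006
grasp_force: 0.0
```

```bash
python3 - <<'E'
from h import *
st();q=look((.535,.035,-80),("lino",));print(q,board(q))
goto(q,-70,80,.11);
E
```

```text
5.65 [ 0.5989 -0.0257  0.1012] [-0.9  0.1 -0.2] 0.0006 [-0.17  0.31  1.7  -0.    1.14 -0.34]
top lino ([np.float64(0.5254), np.float64(0.0407), np.float64(-79.78)], np.float64(1.0), 0.6)
scene lino ([np.float64(0.5267), np.float64(0.0421), np.float64(-80.99)], np.float64(1.61), 0.83)
[ 5.2605e-01  4.1400e-02 -8.0385e+01] [-178.1    4.8  -75.2]
along-70 out80: shift cm [ 15.97 -13.77  -0.04] turn az units -0.03 tilt [-0.002  0.004 -1.   ]
```

Emit:
{"fn": "apply_moves", "kwargs": {
  "targets": [
    [[0,3.2,-2.8,-0.5,0,0,0],[0,3.2,-2.8,0,0,0,0],[0,3.2,-2.8,0,0,0,0],[0,3.2,-2.8,0,0,0,0],[0,3.2,-2.6,0,0,0,0]]
  ]
}}

```text
time_s: 6.35
tool_pos: [0.4392, 0.1102, 0.1117]
orientation: [0.646, 0.763, -0.001, -0.001]
contact_force: [0.4, 1.4, 0.4]
grip_width: 0.0006
grasp_force: 0.0
```

Emit:
{"fn": "apply_moves", "kwargs": {
  "targets": [
    [[0,0,0,0.5,0,0,0],[0,0,0,2.5,0,0,0],[0,0,0,2.5,0,0,0],[0,0,0,0,0,0,0]]
  ]
}}

```text
time_s: 6.75
tool_pos: [0.4385, 0.1091, 0.0543]
orientation: [0.646, 0.763, -0.003, -0.003]
contact_force: [-1.8, -0.2, 1.1]
grip_width: 0.0007
grasp_force: 0.0
```

```bash
python3 - <<'E'
from h import *
st();q=(.526,.0414,-80.4)
goto(q,-70,64.5,.054)
E
```

```text
6.75 [0.4385 0.1091 0.0543] [-1.8 -0.2  1.1] 0.0007 [ 0.07  0.06  2.11 -0.    0.98 -0.1 ]
along-70 out64.5: shift cm [-1.68  0.5   0.03] turn az units -0.02 tilt [ 0.    -0.007 -1.   ]
```

Emit:
{"fn": "apply_moves", "kwargs": {
  "targets": [
    [[0,-0.8,0.5,0,0,0,0],[0,-0.9,0,0,0,0,0],[0,-0.7,0,0,0,0,-0.5],[0,-0.7,0,0,0,0,-0.5],[0,-0.7,0,0,0,0,-0.5]]
  ]
}}

```text
time_s: 7.25
tool_pos: [0.4538, 0.073, 0.0587]
orientation: [0.594, 0.804, 0.0, -0.001]
contact_force: [-3.9, 3.7, 0.7]
grip_width: 0.0004
grasp_force: 2.3
```

Emit:
{"fn": "apply_moves", "kwargs": {
  "targets": [
    [[0,-0.7,0,0,0,0,-0.5],[0,-0.7,0,0,0,0,-0.5],[0,-0.7,0,0,0,0,-0.5],[0,-0.7,0,0,0,0,-0.5],[0,-0.7,0,0,0,0,-0.5]]
  ]
}}

```text
time_s: 7.75
tool_pos: [0.4662, 0.0405, 0.0586]
orientation: [0.503, 0.864, -0.0, -0.001]
contact_force: [-5.1, 3.4, 3.1]
grip_width: 0.0001
grasp_force: 2.9
```

Emit:
{"fn": "apply_moves", "kwargs": {
  "targets": [
    [[0,-0.7,0,0,0,0,-0.5],[0,0,0,0,0,0,0],[0,1.5,0,0,0,0,0],[0,0,0,-3,0,0,0],[0,0,0,-2.8,0,0,0]]
  ]
}}

```text
time_s: 8.25
tool_pos: [0.4613, 0.0484, 0.1163]
orientation: [0.485, 0.875, -0.0, -0.0]
contact_force: [1.0, -1.2, 1.3]
grip_width: 0.0002
grasp_force: 0.0
```

```bash
python3 - <<'E'
from h import *
st();q=look((.53,.012,-58),("lino",));print(q,board(q))
goto(q,70,-80,.11);
E
```

```text
8.25 [0.4613 0.0484 0.1163] [ 1.  -1.2  1.3] 0.0002 [-0.07 -0.03  2.05  0.    1.11 -0.62]
top lino ([np.float64(0.5603), np.float64(0.0142), np.float64(-54.96)], np.float64(1.91), 0.61)
scene lino None
[ 5.603e-01  1.420e-02 -5.496e+01] [-141.5  -19.2  -49.8]
along70 out-80: shift cm [-15.66  13.86   0.75] turn az units -0.6 tilt [-0.002  0.003 -1.   ]
```

Emit:
{"fn": "apply_moves", "kwargs": {
  "targets": [
    [[0,-3.2,2.6,-0.5,0,0,0],[0,-3.2,2.6,0,0,0,0],[0,-3.2,2.6,0,0,0,0],[0,-3.2,2.6,0,0,0,0],[0,-3.2,2.6,0,0,0,0]]
  ]
}}

```text
time_s: 8.95
tool_pos: [0.6578, -0.0191, 0.1187]
orientation: [0.485, 0.875, -0.0, -0.001]
contact_force: [0.8, -0.4, 0.0]
grip_width: 0.0006
grasp_force: 0.0
```

```bash
python3 - <<'E'
from h import *
st();q=look((.545,.012,-56));print(q,board(q))
goto(q,70,-80,.11);
over("pics/o2.png",[("lino",q),("block",q)])
E
```

```text
8.95 [ 0.6578 -0.0191  0.1187] [ 0.8 -0.4  0. ] 0.0006 [-0.15  0.41  1.54 -0.    1.19 -0.71]
top block None
top lino None
scene block ([np.float64(0.5608), np.float64(0.0075), np.float64(-57.97)], np.float64(1.62), 0.95)
scene lino ([np.float64(0.5601), np.float64(0.0079), np.float64(-57.52)], np.float64(2.04), 0.88)
[ 5.6045e-01  7.7000e-03 -5.7745e+01] [-140.8  -25.7  -52.5]
along70 out-80: shift cm [-0.72  0.34  0.93] turn az units -0.04 tilt [ 0.002 -0.002 -1.   ]
```

View pics/o2.png

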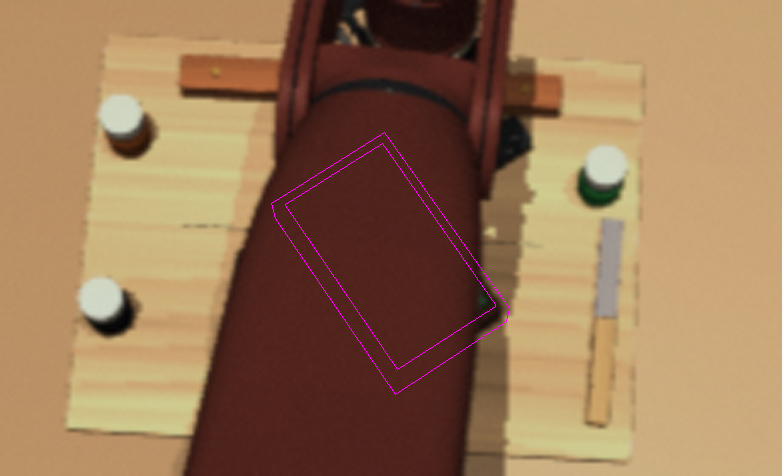

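Emit:
{"fn": "apply_moves", "kwargs": {
  "targets": [
    [[0,-3.4,-2.2,-1,0,0,0],[0,-3.4,-2.2,-1,0,0,0],[0,-3.4,-2.2,0,0,0,0],[0,-3.4,-2.2,0,0,0,0],[0,0,0,0,0,0,0]]
  ]
}}

```text
time_s: 9.8
tool_pos: [0.6539, -0.1856, 0.1418]
orientation: [0.486, 0.874, -0.001, 0.001]
contact_force: [-0.5, 0.2, -0.3]
grip_width: 0.0004
grasp_force: 0.0
```

```bash
python3 - <<'E'
from h import *
st();q=look((.55,.01,-57));print(q,board(q))
goto(q,70,-80,.14);
over("pics/o3.png",[("lino",q),("block",q)],"scene",(200,190,190,140))
E
```

```text
9.8 [ 0.6539 -0.1856  0.1418] [-0.5  0.2 -0.3] 0.0004 [-0.39  0.43  1.46 -0.    1.24 -0.95]
top block ([np.float64(0.5615), np.float64(0.0083), np.float64(-57.84)], np.float64(1.37), 0.71)
top lino ([np.float64(0.5621), np.float64(0.0082), np.float64(-57.45)], np.float64(1.51), 0.7)
scene block ([np.float64(0.5613), np.float64(0.0111), np.float64(-58.33)], np.float64(0.74), 0.89)
scene lino ([np.float64(0.5615), np.float64(0.0109), np.float64(-58.3)], np.float64(0.4), 0.79)
[ 5.616e-01  9.625e-03 -5.798e+01] [-139.8  -23.6  -52.8]
along70 out-80: shift cm [12.93  9.14  0.09] turn az units 0.03 tilt [ 0.  0. -1.]
```

View pics/o3.png

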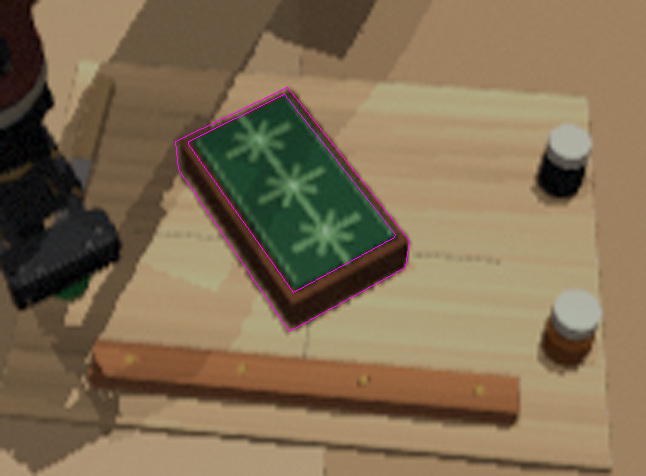

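Emit:
{"fn": "apply_moves", "kwargs": {
  "targets": [
    [[0,3.2,2.3,0,0,0,0],[0,3.2,2.3,0,0,0,0],[0,3.2,2.3,0,0,0,0],[0,3.1,2.2,1.5,0,0,0],[0,0,0,3,0,0,0]]
  ]
}}

```text
time_s: 10.65
tool_pos: [0.667, -0.019, 0.0987]
orientation: [0.482, 0.876, 0.002, 0.003]
contact_force: [0.4, -0.7, 0.7]
grip_width: 0.0004
grasp_force: 0.0
```

Emit:
{"fn": "apply_moves", "kwargs": {
  "targets": [
    [[0,0,0,3.5,0,0,0],[0,0,0,0.5,0,0,0],[0,0,0,0,0,0,0]]
  ]
}}

```text
time_s: 10.95
tool_pos: [0.6633, -0.0241, 0.0544]
orientation: [0.484, 0.875, -0.001, -0.002]
contact_force: [0.0, -0.1, 0.7]
grip_width: 0.0007
grasp_force: 0.0
```

```bash
python3 - <<'E'
from h import *
st();q=(.5615,.011,-58.3)
goto(q,70,-64.5,.054)
E
```

```text
10.95 [ 0.6633 -0.0241  0.0544] [ 0.  -0.1  0.7] 0.0007 [-0.15  0.5   1.55  0.    1.09 -0.72]
along70 out-64.5: shift cm [1.88 0.19 0.04] turn az units 0.08 tilt [ 0.002 -0.003 -1.   ]
```

Emit:
{"fn": "apply_moves", "kwargs": {
  "targets": [
    [[0,0.9,0.1,0,0,0,0],[0,1.0,0.1,0,0,0,0],[0,0.7,0,0,0,0,-0.5],[0,0.7,0,0,0,0,-0.5],[0,0.7,0,0,0,0,-0.5]]
  ]
}}

```text
time_s: 11.45
tool_pos: [0.6465, 0.0098, 0.0585]
orientation: [0.425, 0.905, 0.001, 0.003]
contact_force: [3.6, -1.5, -0.4]
grip_width: 0.0007
grasp_force: 1.6
```

Emit:
{"fn": "apply_moves", "kwargs": {
  "targets": [
    [[0,0.7,0,0,0,0,-0.5],[0,0.7,0,0,0,0,-0.5],[0,0.7,0,0,0,0,-0.5],[0,0.7,0,0,0,0,-0.5],[0,0.7,0,0,0,0,-0.5]]
  ]
}}

```text
time_s: 11.95
tool_pos: [0.6222, 0.0349, 0.0587]
orientation: [0.324, 0.946, 0.001, 0.003]
contact_force: [3.9, -0.4, -0.7]
grip_width: 0.0007
grasp_force: 1.7
```

Emit:
{"fn": "apply_moves", "kwargs": {
  "targets": [
    [[0,0.7,0,0,0,0,-0.5],[0,0.7,0,0,0,0,-0.5],[0,0,0,0,0,0,0],[0,-1.5,0,0,0,0,0],[0,0,0,-3,0,0,0]]
  ]
}}

```text
time_s: 12.45
tool_pos: [0.6188, 0.0343, 0.0825]
orientation: [0.284, 0.959, -0.001, -0.003]
contact_force: [-0.3, 0.2, -0.6]
grip_width: 0.0004
grasp_force: 0.0
```

Emit:
{"fn": "apply_moves", "kwargs": {
  "targets": [
    [[0,0,0,-3,0,0,0],[0,0,0,0,0,0,0]]
  ]
}}

```text
time_s: 12.65
tool_pos: [0.6247, 0.0344, 0.1218]
orientation: [0.284, 0.959, 0.001, 0.004]
contact_force: [1.0, -0.8, 0.2]
grip_width: 0.0004
grasp_force: 0.0
```

```bash
python3 - <<'E'
from h import *
st();q=look((.53,.02,-33));print(q,board(q))
goto(q,-70,80,.115);
E
```

```text
12.65 [0.6247 0.0344 0.1218] [ 1.  -0.8  0.2] 0.0004 [-0.07  0.33  1.64  0.    1.16 -1.07]
top block ([np.float64(0.5183), np.float64(0.0235), np.float64(-36.28)], np.float64(1.87), 0.71)
top lino ([np.float64(0.5158), np.float64(0.0257), np.float64(-33.08)], np.float64(1.76), 0.58)
scene block ([np.float64(0.5156), np.float64(0.0275), np.float64(-35.28)], np.float64(2.0), 0.9)
scene lino ([np.float64(0.5398), np.float64(0.0056), np.float64(-35.34)], np.float64(1.41), 0.64)
[ 5.22375e-01  2.05750e-02 -3.49950e+01] [-179.9  -16.3  -29.8]
along-70 out80: shift cm [ 1.567e+01 -1.321e+01 -1.000e-02] turn az units 0.41 tilt [ 0.002 -0.001 -1.   ]
```

Emit:
{"fn": "apply_moves", "kwargs": {
  "targets": [
    [[0,3.3,-2.7,0,0,0,0],[0,3.3,-2.7,0,0,0,0],[0,3.3,-2.7,0,0,0,0],[0,3.3,-2.7,0,0,0,0],[0,3.3,-2.7,0,0,0,0]]
  ]
}}

```text
time_s: 13.45
tool_pos: [0.4069, 0.0111, 0.1145]
orientation: [0.284, 0.959, -0.0, -0.001]
contact_force: [-0.9, 1.0, 0.3]
grip_width: 0.0003
grasp_force: 0.0
```

Emit:
{"fn": "apply_moves", "kwargs": {
  "targets": [
    [[0,0,0,0,0,0,0]]
  ]
}}

```text
time_s: 13.55
tool_pos: [0.4022, 0.0117, 0.1125]
orientation: [0.284, 0.959, -0.001, -0.004]
contact_force: [-0.2, 0.4, 0.4]
grip_width: 0.0002
grasp_force: 0.0
```

```bash
python3 - <<'E'
from h import *
st();q=look((.52,.02,-34),cams=("scene",));print(q,board(q))
goto(q,-70,80,.055);
E
```

```text
13.55 [0.4022 0.0117 0.1125] [-0.2  0.4  0.4] 0.0002 [-0.17 -0.18  2.2  -0.    1.13 -1.16]
scene block ([np.float64(0.5148), np.float64(0.0221), np.float64(-34.25)], np.float64(0.89), 0.97)
scene lino ([np.float64(0.5168), np.float64(0.0229), np.float64(-34.95)], np.float64(0.32), 0.74)
[ 5.158e-01  2.250e-02 -3.460e+01] [-186.6  -15.   -29.4]
along-70 out80: shift cm [-0.06 -0.04  6.09] turn az units 0.32 tilt [-0.001  0.001 -1.   ]
```

Emit:
{"fn": "apply_moves", "kwargs": {
  "targets": [
    [[0,0,0,3,0,0,0.3],[0,0,0,3,0,0,0],[0,-0.7,0,0,0,0,0],[0,-0.8,0,0,0,0,0],[0,-0.7,-0.2,0,0,0,-0.5]]
  ]
}}

```text
time_s: 14.2
tool_pos: [0.4279, -0.0035, 0.0567]
orientation: [0.275, 0.962, -0.0, -0.0]
contact_force: [-2.3, 0.6, -1.3]
grip_width: 0.0006
grasp_force: 1.2
```

Emit:
{"fn": "apply_moves", "kwargs": {
  "targets": [
    [[0,-0.7,-0.2,0,0,0,-0.5],[0,-0.7,-0.2,0,0,0,-0.5],[0,-0.7,-0.2,0,0,0,-0.5],[0,-0.7,-0.2,0,0,0,-0.5],[0,-0.7,-0.2,0,0,0,-0.5]]
  ]
}}

```text
time_s: 14.7
tool_pos: [0.4543, -0.0286, 0.057]
orientation: [0.168, 0.986, -0.0, 0.0]
contact_force: [-2.9, -0.5, -2.0]
grip_width: 0.0004
grasp_force: 1.2
```

Emit:
{"fn": "apply_moves", "kwargs": {
  "targets": [
    [[0,-0.7,-0.2,0,0,0,-0.5],[0,0,0,0,0,0,0],[0,1.5,0,0,0,0,0],[0,0,0,-3,0,0,0],[0,0,0,-3,0,0,0]]
  ]
}}

```text
time_s: 15.2
tool_pos: [0.4447, -0.0276, 0.117]
orientation: [0.148, 0.989, 0.0, -0.0]
contact_force: [1.3, -0.3, 0.3]
grip_width: 0.0004
grasp_force: 0.0
```

```bash
python3 - <<'E'
from h import *
st();q=look((.54,.015,-17),cams=("scene",));print(q,board(q))
goto(q,70,-80,.115);
E
```

```text
15.2 [ 0.4447 -0.0276  0.117 ] [ 1.3 -0.3  0.3] 0.0004 [-0.24 -0.08  2.1   0.    1.12 -1.51]
scene block ([np.float64(0.5444), np.float64(0.0151), np.float64(-13.91)], np.float64(0.89), 0.62)
scene lino ([np.float64(0.544), np.float64(0.0138), np.float64(-15.94)], np.float64(0.62), 0.6)
[ 5.4420e-01  1.4450e-02 -1.4925e+01] [-157.6  -20.4   -9.7]
along70 out-80: shift cm [-15.69  14.2    0.59] turn az units -0.42 tilt [-0.008  0.001 -1.   ]
```

Emit:
{"fn": "apply_moves", "kwargs": {
  "targets": [
    [[0,-3.3,3.0,0,0,0,0],[0,-3.3,3.0,0,0,0,0],[0,-3.3,2.9,0,0,0,0],[0,-3.2,2.9,0,0,0,0],[0,-3.1,2.9,0,0,0,0]]
  ]
}}

```text
time_s: 15.85
tool_pos: [0.644, 0.0666, 0.1149]
orientation: [0.148, 0.989, -0.0, -0.0]
contact_force: [-0.6, -0.7, 0.9]
grip_width: 0.0001
grasp_force: 0.0
```

Emit:
{"fn": "apply_moves", "kwargs": {
  "targets": [
    [[0,0,0,0,0,0,-0.2],[0,0,0,3,0,0,0],[0,0,0,2.7,0,0,0],[0,0,0,0,0,0,0]]
  ]
}}

```text
time_s: 16.25
tool_pos: [0.6382, 0.0656, 0.0535]
orientation: [0.139, 0.99, -0.001, -0.005]
contact_force: [-1.2, -0.3, -0.7]
grip_width: 0.0004
grasp_force: 0.0
```

```bash
python3 - <<'E'
from h import *
st();q=(.544,.014,-15.8)
goto(q,70,-64.5,.055)
E
```

```text
16.25 [0.6382 0.0656 0.0535] [-1.2 -0.3 -0.7] 0.0004 [-0.02  0.46  1.61 -0.    1.08 -1.31]
along70 out-64.5: shift cm [ 1.2  -0.53 -0.14] turn az units -0.04 tilt [ 0.009 -0.002 -1.   ]
```

Emit:
{"fn": "apply_moves", "kwargs": {
  "targets": [
    [[0,0.6,-0.5,0,0,0,0],[0,0.6,0,0,0,0,0],[0,0.7,0.2,0,0,0,-0.5],[0,0.7,0.2,0,0,0,-0.5],[0,0.7,0.2,0,0,0,-0.5]]
  ]
}}

```text
time_s: 16.75
tool_pos: [0.6118, 0.0751, 0.0614]
orientation: [0.073, 0.997, 0.0, 0.003]
contact_force: [3.0, 0.6, -0.7]
grip_width: 0.0003
grasp_force: 1.2
```

Emit:
{"fn": "apply_moves", "kwargs": {
  "targets": [
    [[0,0.7,0.2,0,0,0,-0.5],[0,0,0,0,0,0,0],[0,-1.5,0,0,0,0,0],[0,0,0,-3,0,0,0],[0,0,0,-3,0,0,0]]
  ]
}}

```text
time_s: 17.25
tool_pos: [0.6182, 0.076, 0.1193]
orientation: [0.053, 0.999, -0.0, -0.001]
contact_force: [1.2, -0.1, 0.4]
grip_width: 0.0002
grasp_force: 0.0
```

Emit:
{"fn": "apply_moves", "kwargs": {
  "targets": [
    [[0,4,-2,0,0,0,0],[0,4,-2,0,0,0,0],[0,4,-2,0,0,0,0],[0,4,-1,0,0,0,0],[0,3,0,0,0,0,0]]
  ]
}}

```text
time_s: 17.75
tool_pos: [0.4204, 0.0256, 0.1192]
orientation: [0.053, 0.999, -0.0, 0.0]
contact_force: [-0.6, 0.7, 1.5]
grip_width: 0.0002
grasp_force: 0.0
```

```bash
python3 - <<'E'
from h import *
st();q=look((.53,.02,-5),cams=("scene","top"));print(q,board(q))
q=look((.703,.0205,-5.2),("fence",));
goto((.53,.02,-5),0,100,.115);
E
```

```text
17.75 [0.4204 0.0256 0.1192] [-0.6  0.7  1.5] 0.0002 [-0.13 -0.14  2.16 -0.    1.13 -1.59]
scene block ([np.float64(0.531), np.float64(0.0143), np.float64(-5.77)], np.float64(0.83), 0.62)
scene lino ([np.float64(0.5327), np.float64(0.0145), np.float64(-5.91)], np.float64(0.42), 0.63)
top block ([np.float64(0.535), np.float64(0.0167), np.float64(-8.52)], np.float64(1.95), 0.6)
top lino ([np.float64(0.5457), np.float64(0.0172), np.float64(-2.02)], np.float64(1.31), 0.71)
[ 0.5361    0.015675 -5.555   ] [-165.8  -19.9   -0.4]
top fence ([np.float64(0.7023), np.float64(0.0206), np.float64(-5.46)], np.float64(0.8), 0.79)
scene fence ([np.float64(0.7005), np.float64(0.0202), np.float64(-4.96)], np.float64(1.12), 0.68)
along0 out100: shift cm [-0.68  0.3   0.39] turn az units -0.19 tilt [-0.  0. -1.]
```

```bash
python3 - <<'E'
from h import *
goto((.532,.0145,-5.2),0,85,.055)
over("pics/o4.png",[("lino",(.532,.0145,-5.6)),("block",(.532,.0145,-5.6)),("fence",(.702,.0205,-5.2))],"scene",(200,190,190,140))
E
```

```text
along0 out85: shift cm [-2.44 -0.17  6.39] turn az units -0.15 tilt [-0.  0. -1.]
```

View pics/o4.png

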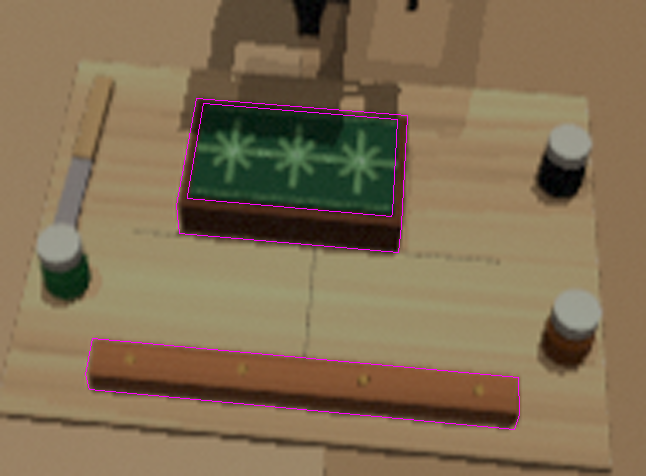

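The scene crop shows the block at (180-405, 100-250), square to the fence face at (90,385)-(515,428) with a clear gap. I'll open the fingers and push with both.

Emit:
{"fn": "apply_moves", "kwargs": {
  "targets": [
    [[8.7,0,-0.2,0,0,0,-0.15],[8.7,0,0,0,0,0,0],[8.7,0,0,0,0,0,0],[8.7,0,0,0,0,0,0],[8.7,0,0,0,0,0,0]]
  ]
}}

```text
time_s: 18.8
tool_pos: [0.4223, 0.0245, 0.1187]
orientation: [0.045, 0.999, -0.0, 0.0]
contact_force: [0.1, -0.2, 0.2]
grip_width: 0.0324
grasp_force: 0.0
```

Emit:
{"fn": "apply_moves", "kwargs": {
  "targets": [
    [[8.7,0,0,0,0,0,0],[8.7,0,0,3.2,0,0,0],[8.7,0,0,3.2,0,0,0],[8.7,0,0,0,0,0,0]]
  ]
}}

```text
time_s: 19.2
tool_pos: [0.4185, 0.025, 0.0512]
orientation: [0.045, 0.999, 0.0, -0.004]
contact_force: [-1.0, 0.5, 0.3]
grip_width: 0.0644
grasp_force: 0.0
```

```bash
python3 - <<'E'
from h import *
st();goto((.532,.0145,-5.2),0,65,.055)
E
```

```text
19.2 [0.4185 0.025  0.0512] [-1.   0.5  0.3] 0.0644 [-0.13 -0.02  2.19  0.    0.98 -1.61]
along0 out65: shift cm [-4.89 -0.01 -0.42] turn az units -0.0 tilt [ 0.008  0.    -1.   ]
```

Emit:
{"fn": "apply_moves", "kwargs": {
  "targets": [
    [[8.7,-1.0,0,0,0,0,0],[8.7,-1.0,0,0,0,0,0],[8.7,-1.0,0,0,0,0,0],[8.7,-0.8,0,0,0,0,0],[8.7,-0.4,0,0,0,0,0]]
  ]
}}

```text
time_s: 19.7
tool_pos: [0.4654, 0.0205, 0.0556]
orientation: [0.046, 0.999, -0.0, 0.0]
contact_force: [-9.0, 0.7, 6.3]
grip_width: 0.0865
grasp_force: 4.3
```

Emit:
{"fn": "apply_moves", "kwargs": {
  "targets": [
    [[8.7,-0.5,0,0,0,0,0],[8.7,-0.7,0,0,0,0,0],[8.7,-0.8,0,0,0,0,0],[8.7,-0.8,0,0,0,0,0],[8.7,-0.8,0,0,0,0,0]]
  ]
}}

```text
time_s: 20.2
tool_pos: [0.4974, 0.0178, 0.054]
orientation: [0.045, 0.999, 0.0, -0.003]
contact_force: [-8.5, 1.4, 7.2]
grip_width: 0.0868
grasp_force: 4.9
```

Emit:
{"fn": "apply_moves", "kwargs": {
  "targets": [
    [[8.7,-0.8,0,0,0,0,0],[8.7,-0.8,0,0,0,0,0],[8.7,-0.8,0,0,0,0,0],[8.7,-0.8,0,0,0,0,0],[8.7,-0.8,0,0,0,0,0]]
  ]
}}

```text
time_s: 20.7
tool_pos: [0.5373, 0.0142, 0.054]
orientation: [0.045, 0.999, 0.0, -0.003]
contact_force: [-9.4, 1.3, 6.8]
grip_width: 0.0867
grasp_force: 4.8
```

```bash
python3 - <<'E'
from h import *
o,p,M=tool();st();print(board((p[0],p[1],0)))
q=look((.61,.01,-5.2),("block","lino"),("scene",));print(board(q))
E
```

```text
20.7 [0.5373 0.0142 0.054 ] [-9.4  1.3  6.8] 0.0867 [-0.12  0.25  1.89 -0.    1.01 -1.6 ]
[-164.5  -21.3    5.2]
scene block ([np.float64(0.6027), np.float64(0.0084), np.float64(-5.32)], np.float64(0.71), 0.98)
scene lino ([np.float64(0.6031), np.float64(0.008), np.float64(-5.58)], np.float64(0.72), 0.75)
[-98.6 -21.3  -0.2]
```

Emit:
{"fn": "apply_moves", "kwargs": {
  "targets": [
    [[8.7,-0.8,0,0,0,0,0],[8.7,-0.8,0,0,0,0,0],[8.7,-0.8,0,0,0,0,0],[8.7,-0.8,0,0,0,0,0],[8.7,-0.6,0,0,0,0,0]]
  ]
}}

```text
time_s: 21.35
tool_pos: [0.5763, 0.0106, 0.054]
orientation: [0.045, 0.999, 0.0, -0.002]
contact_force: [-6.8, 1.3, 2.6]
grip_width: 0.0872
grasp_force: 3.4
```

Emit:
{"fn": "apply_moves", "kwargs": {
  "targets": [
    [[8.7,-0.3,0,0,0,0,0],[8.7,-0.2,0,0,0,0,0]]
  ]
}}

```text
time_s: 21.55
tool_pos: [0.5785, 0.0102, 0.054]
orientation: [0.045, 0.999, 0.0, -0.005]
contact_force: [-23.0, -0.7, 16.9]
grip_width: 0.0869
grasp_force: 11.3
```

Emit:
{"fn": "apply_moves", "kwargs": {
  "targets": [
    [[8.7,-0.2,0,0,0,0,0]]
  ]
}}

```text
time_s: 21.65
tool_pos: [0.5787, 0.0102, 0.054]
orientation: [0.045, 0.999, 0.0, -0.007]
contact_force: [-30.5, 0.2, 25.1]
grip_width: 0.0873
grasp_force: 15.1
```

```bash
python3 - <<'E'
from h import *
o,p,M=tool();st();print(board((p[0],p[1],0)))
E
```

```text
21.65 [0.5787 0.0102 0.054 ] [-30.5   0.2  25.1] 0.0873 [-0.12  0.34  1.78 -0.    1.04 -1.6 ]
[-122.9  -21.5    5.2]
```

Emit:
{"fn": "apply_moves", "kwargs": {
  "targets": [
    [[8.7,0.4,0,0,0,0,0],[8.7,0.5,0,0,0,0,0],[8.7,1.5,0,0,0,0,0],[8.7,2.0,0,0,0,0,0],[8.7,2.0,0,-2.0,0,0,0]]
  ]
}}

```text
time_s: 22.15
tool_pos: [0.5189, 0.0157, 0.0728]
orientation: [0.046, 0.999, 0.0, -0.001]
contact_force: [-0.6, 0.1, -0.2]
grip_width: 0.0874
grasp_force: 0.0
```

Emit:
{"fn": "apply_moves", "kwargs": {
  "targets": [
    [[8.7,3,0,-4,0,0,0],[8.7,3,0,-4,0,0,0],[8.7,3,0,-2,0,0,0],[8.7,3,0,0,0,0,0],[8.7,0,0,0,0,0,0]]
  ]
}}

```text
time_s: 22.65
tool_pos: [0.3998, 0.0268, 0.1755]
orientation: [0.045, 0.999, -0.0, 0.001]
contact_force: [-0.3, 0.8, -0.6]
grip_width: 0.0869
grasp_force: 0.0
```

```bash
python3 - <<'E'
from h import *
st();q=look((.647,.005,-5.2),("block","lino"),("scene","top"));print(board(q))
over("pics/o5.png",[],"scene",(200,190,190,140));over("pics/o6.png",[])
E
```

```text
22.65 [0.3998 0.0268 0.1755] [-0.3  0.8 -0.6] 0.0869 [-0.13 -0.28  2.16  0.    1.27 -1.61]
scene block ([np.float64(0.6471), np.float64(0.004), np.float64(-5.57)], np.float64(1.53), 0.68)
scene lino ([np.float64(0.6449), np.float64(0.0049), np.float64(-4.98)], np.float64(0.47), 0.71)
top block ([np.float64(0.6433), np.float64(0.0035), np.float64(-4.69)], np.float64(1.49), 0.85)
top lino ([np.float64(0.6459), np.float64(0.0032), np.float64(-3.82)], np.float64(0.71), 0.62)
[-56.  -21.8   0.4]
```

View pics/o5.png

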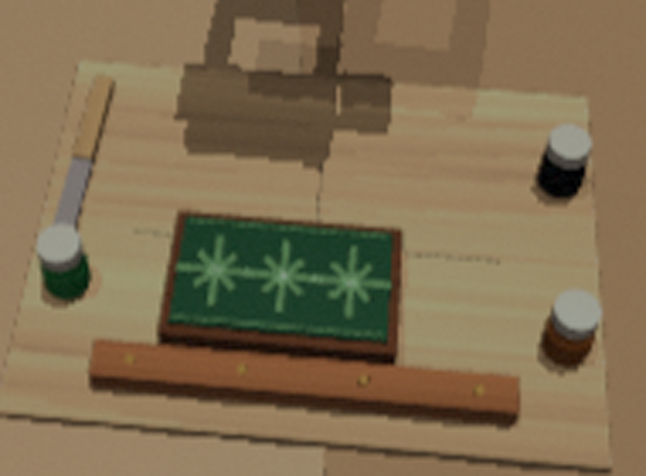

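View pics/o6.png

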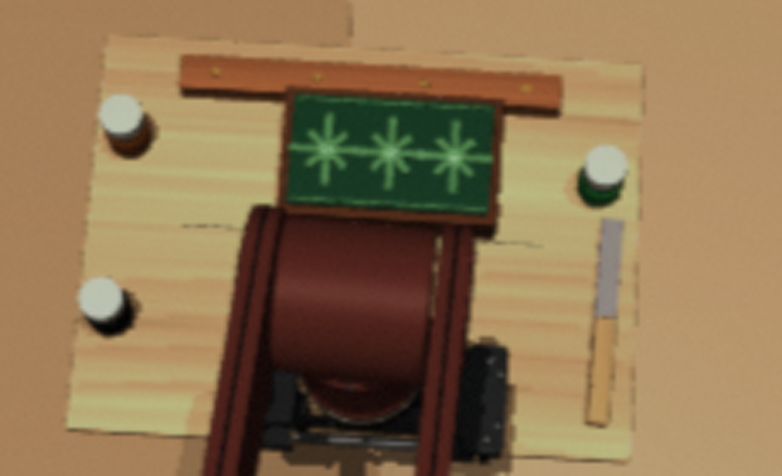

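```bash
python3 - <<'E'
from h import *
for c in("scene","top"):
    f=grab_frame(c);K=np.array(f["camera_matrix"]);T=np.linalg.inv(np.array(f["extrinsics"]))
    I=f["pixels"].astype(float)
    def ang(sig,y0,y1,z,lo,hi):  # strongest gradient line between fence y0..y1 near board x lo..hi (mm) at height z
        a=np.radians(FA);ex=np.array([np.cos(a),np.sin(a)]);ey=np.array([-ex[1],ex[0]])
        ys=np.linspace(y0,y1,60)/1e3;xs=np.arange(lo,hi,.25)/1e3
        G=np.array([[list(F+ex*x+ey*y)+[z] for x in xs] for y in ys]).reshape(-1,3)
        p=proj(f,G).astype(np.float32).reshape(len(ys),len(xs),2)
        S=cv2.remap(I.astype(np.float32),p,None,cv2.INTER_CUBIC);s=cv2.GaussianBlur(sig(S),(9,1),1.5)
        d=np.abs(np.gradient(s,axis=1));e=xs[d.argmax(1)]*1e3
        k=np.abs(e-np.median(e))<4;P=np.polyfit(ys[k]*1e3,e[k],1);r=e-np.polyval(P,ys*1e3);k=np.abs(r)<1.5;P=np.polyfit(ys[k]*1e3,e[k],1)
        return "slope deg %.2f x at y=-21: %.1f n%d"%(np.degrees(np.arctan(P[0])),np.polyval(P,-21),k.sum())
    g=lambda S:S[...,1]-S[...,2]   # green minus red
    b=lambda S:S.sum(-1)
    print(c,"lino far edge",ang(g,-95,55,.057,-16,2),"lino near",ang(g,-95,55,.057,-112,-94))
    print(c,"fence rear top edge",ang(lambda S:S[...,1],-150,150,.037,22,40))
E
```

```text
scene lino far edge slope deg 0.04 x at y=-21: -9.2 n60 lino near slope deg 0.00 x at y=-21: -104.1 n60
scene fence rear top edge slope deg -0.07 x at y=-21: 38.8 n47
top lino far edge slope deg -0.09 x at y=-21: -7.9 n59 lino near slope deg -0.29 x at y=-21: -102.8 n60
top fence rear top edge slope deg -0.28 x at y=-21: 29.7 n60
```

The block is parallel to the fence within about 0.2°. The lino's edge lies 8 mm from the fence face, as it must when flush. Handing in.

```bash
python3 -c "
from bench import *
print(hand_in())"
```

```text
the job is handed in; nothing more can be done
None
```

The job is handed in: I walked the block round in place (about 3 cm of measured stray), squared it with a clear gap, then pushed it flush against the fence, within its ends. The hand is clear.

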